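Sweep the specimen discs into their slot

TASK

On the blue dissection tray, push the three specimen discs with the fingertips through the narrow gate into the slot of the white rack: first the red disc, then the yellow, then the green, one at a time, so that they end lying flat in a row in the slot with at least the middle of the last disc well inside the gate. Slide them only, never lift them off the tray, and leave the vial, the steel cup and the other things on the bench where they stand.

Things in the scene. Friction and masses are not known exactly. Their poses are not given: they have to be found in the camera images.
- tray: fixed shallow metal tray, blue floor, white rack filling one end. Origin on the bench below the middle of the gate, in the plane of the rack's front face; +x runs from the gate down the slot, y across, z up. Blue floor 6 mm above the bench. Open part: x -235 to 0 mm, y -125 to +125 mm, inside metal walls 5 mm thick, tops 20 mm above the bench
- gate (a point): middle of the gate at floor level, in the plane of the rack's front face. The gate is the mouth of the slot, 36 mm wide (18 mm either side), its corners rounded to 6 mm. The white rack fills the tray's width behind it, 120 mm deep, top 20 mm above the bench
- slot_end (a point): middle of the slot's closed end at floor level, 110 mm from the gate. The slot is straight, 36 mm wide, open above, its floor level with the blue floor; it takes the three discs in a row, and a disc pushed in shoves those before it further along
- red_disc: round red disc cast round a paper-white centre with a tiny black insect, 30 mm across, 12 mm thick, about 16 g, lying flat on the tray; origin at the centre of its underside, z up. It slides; loose, starts in the open part of the tray
- yellow_disc: round yellow disc cast round a paper-white centre with a tiny black insect, 30 mm across, 12 mm thick, about 16 g, lying flat on the tray; origin at the centre of its underside, z up. It slides; loose, starts in the open part of the tray
- green_disc: round green disc cast round a paper-white centre with a tiny black insect, 30 mm across, 12 mm thick, about 16 g, lying flat on the tray; origin at the centre of its underside, z up. It slides; loose, starts in the open part of the tray
- vial: amber screw-top vial, 24 mm across, 45 mm tall, 30 g, standing loose in a corner of the tray's open part away from the rack; leave alone; origin at its underside
- pin_cup: small open steel cup, 36 mm across, 34 mm tall, 60 g, standing loose in the opposite corner; leave alone; origin at its underside
- forceps: steel forceps, 130 mm long, 8 mm high, lying loose on the bench to the robot's right; leave alone; origin at the underside, mid-length
- beaker: glass beaker, 72 mm across, 95 mm tall, standing loose on the bench to the robot's left; leave alone; origin at its underside
- jar: closed amber jar, 60 mm across, 80 mm tall, standing loose on the bench to the robot's left; leave alone; origin at its underside

How it is judged:
By the outcome, as a careful person would: the job done as asked, in the order asked, and still so for the second after the job is handed in, with the robot touching nothing.
It also fails if it takes over 64 s, if anything falls off the work surface, if the arm or the gripper's body presses on something with over 40 N, if the wrist force passes 120 N, or if a joint passes its speed limit or range.

ROBOT

A 6-joint arm with a two-finger parallel gripper is mounted at the origin on the work surface. World frame = base frame: x ahead of the robot, y to its left, z up, the work surface at z = 0. Lengths are in m, angles in rad, forces in N, time in s.
With the tool pointing down it reaches from about 0.275 to 0.75 m from the base axis. Payload 10.2 kg.
Tool frame: the origin (TCP) lies midway between the tips of the shut fingers; the grasp point (between the pads) lies 19 mm behind it (env.hold_point_z is the distance from the TCP to the grasp point, in m); z points along the fingers, y is the line along which they close (so a half turn about z gives the same grasp; the last joint's range is limited). The gripper opens to 85 mm and grips with 20 to 120 N. Pads are 22 mm wide; open, the fingers measure 114 mm over their backs; the gripper's body (76 mm by 85 mm) begins 54 mm behind the grasp point. The pads swing forward as they close: fully open they stand 13 mm farther back than shut.
Start: joints at [0.904, 0.313, 1.498, -0, 1.331, -0.223], TCP at [0.225, 0.474, 0.231] pointing down, gripper open.
Joint ranges: [-2.94, 2.94], [-0.97, 2.17], [0.19, 2.56], [-1.23, 4.37], [0.02, 3.11], [-2.88, 2.88]. Speed limits (rad/s): [2.39, 2.39, 3.01, 3.14, 3.14, 3.14].

INTERFACE

Orientations are given as a unit quaternion [x, y, z, w].
In Python, from bench import env, kinematics, monitor, eyes, job gives the robot as it stands. The module is installed in compiled form; this text tells all that it offers. Calls block until the motion is done:
- env.reach(position, orientation): joint-space move of the TCP to a pose.
- env.movel(position, velocity=0.15, frame=None, guard=None): straight line of the TCP; frame=None keeps the orientation; velocity is the mean speed in m/s. With guard (N) it stops when the force on the tool has changed by that much, and returns True; else False.
- env.set_joints(angles): joint-space move.
- env.release() and env.close_gripper(effort=None): open the fingers fully, or close them until they stop; effort is the grip in N (None keeps the last).
- env.hold(seconds).
- kinematics.ik(position, orientation): joint angles nearest the present ones, or None.
- monitor.sense(): the state.
- eyes.grab_frame(name): name is "scene" or "top" or "wrist"; returns a dict with "frame" (384x512x3 uint8, red, green, blue), "mtx" (3x3 intrinsics, pixels), "k1" (the pictures are not rectified: a ray, as slopes to the right and down, at radius r is drawn at 1 + k1 r^2 times it, then the intrinsics apply), "view" (4x4, takes a point from world to camera coordinates). Camera axes: x right, y down, z forward; pixel columns grow to the right and rows downward; lengths in m; the calibration is good to about 2 mm. A picture is of the moment at which its call begins. There is no depth.
A pose or a line that the arm cannot do raises env.MotionError and nothing moves.
- job.hand_in(): hands the job in; it is judged then, once.
The state is a dict: "clock": time; "joints": joint angles; "qvel": joint speeds; "joint_efforts": joint torques, N m; "position": TCP position; "ee_rot": TCP orientation; "contact_force": force on the tool from outside, world axes, zero at the start; "ft_torque": the same for the moment, N m; "finger_gap": opening from 0.0 (shut) to 1.0 (fully open); "gripper_force": force on a finger pad.
Only numpy, scipy, OpenCV 4.12 (cv2) and the standard library are available. Lean on these libraries where they do the work, as an engineer would, in place of code of your own. Each camera call takes 0.05 s, during which the arm holds its last target. There are 200 camera calls.

## Working session

There is one attempt and no reset: what is moved stays moved. The work goes in short steps, each a Python script; the robot and the scene stay as the last script left them, time stands still between calls to the robot, and variables do not carry over. Pictures are saved under pics/ and viewed, at most 10 in all, crops included, and the job is handed in when it is done.

```bash
mkdir -p pics; ls
python3 - <<'E'
from bench import env,monitor,eyes
import cv2,numpy as np
for n in("top","scene"):
    f=eyes.grab_frame(n); cv2.imwrite(f"pics/{n}0.png",f["frame"][...,::-1]); print(n,f["mtx"].tolist(),f["k1"],np.round(f["view"],4).tolist())
s=monitor.sense();print(s["clock"],s["position"],s["ee_rot"],s["finger_gap"])
E
```

```text
pics
top [[496.60020892185497, 0.0, 248.26819969957032], [0.0, 496.60020892185497, 190.17562323271218], [0.0, 0.0, 1.0]] -0.21603598901134924 [[-0.0276, -0.9995, 0.0119, 0.0137], [-0.9876, 0.0255, -0.1548, 0.5532], [0.1544, -0.016, -0.9879, 1.3681], [0.0, 0.0, 0.0, 1.0]]
scene [[375.6872837879431, 0.0, 256.191642891699], [0.0, 375.6872837879431, 194.71663084181162], [0.0, 0.0, 1.0]] 0.014710487724745695 [[0.7186, 0.6953, -0.0132, -0.4097], [0.4929, -0.5226, -0.6957, -0.239], [-0.4906, 0.4933, -0.7183, 1.3109], [0.0, 0.0, 0.0, 1.0]]
0.1 [0.22527987 0.47395752 0.23080939] [ 2.20092291e-01  9.75478888e-01 -5.07822590e-04 -2.54870545e-04] 0.9999037801386225
```

View pics/top0.png

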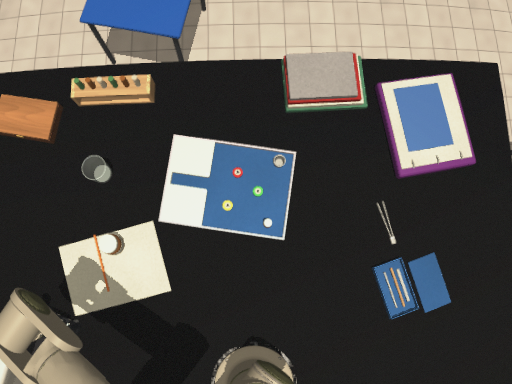

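View pics/scene0.png

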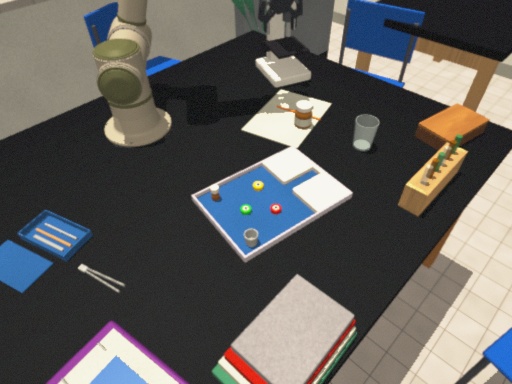

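The top view shows the tray with its rack to the left (slot from about (207,187) to (172,179)). Red is at (238,172), yellow at (228,205) and green at (258,191), with the cup at (280,160) and the vial at (268,223). The scene view agrees. Next I'll get rough positions and look from the wrist camera.

```bash
cat > h.py <<'E'
from bench import env,kinematics,monitor,eyes,job
import cv2,numpy as np
from scipy.spatial.transform import Rotation as R
def cast(f,px,z):
    k=f["mtx"]; d=(np.asarray(px,float)-k[:2,2])/k[0,0]; u=d.copy()
    for _ in range(30): u=d/(1+f["k1"]*(u@u))
    V=f["view"]; Rm=V[:3,:3]; c=-Rm.T@V[:3,3]; r=Rm.T@np.array([*u,1.])
    return (c+r*(z-c[2])/r[2])[:2]
def proj(f,p):
    q=f["view"][:3,:3]@p+f["view"][:3,3]; u=q[:2]/q[2]; u=u*(1+f["k1"]*(u@u)); return f["mtx"][0,0]*u+f["mtx"][:2,2]
HUE=dict(red=((170,8),),yellow=((22,36),),green=((45,80),))
def disc(f,name,near=None,amin=15,poly=None):
    h=cv2.cvtColor(f["frame"],cv2.COLOR_RGB2HSV); H,S,Vv=cv2.split(h); a,b=HUE[name][0]
    m=((H>=a)|(H<=b)) if a>b else ((H>=a)&(H<=b))
    m=(m&(S>110)&(Vv>70)).astype(np.uint8)
    if poly is not None:
        g=np.zeros_like(m); cv2.fillConvexPoly(g,poly.astype(np.int32),1); m&=g
    cs,_=cv2.findContours(m,cv2.RETR_EXTERNAL,cv2.CHAIN_APPROX_NONE)
    return [(cv2.minEnclosingCircle(c)) for c in sorted(cs,key=cv2.contourArea,reverse=True) if len(c)>=8][:3]
E
python3 - <<'E'
from h import *
for n in("top","scene"):
    f=eyes.grab_frame(n)
    for d in HUE:
        for c,r in disc(f,d): 
            if 130<c[0]<360 and 130<c[1]<260: print(n,d,np.round(c,1),round(r,1),cast(f,c,.018).round(4))
    if n=="top":
        h=cv2.cvtColor(f["frame"],cv2.COLOR_RGB2HSV)
        m=(((h[...,0]>95)&(h[...,0]<125)&(h[...,1]>120))|((h[...,1]<60)&(h[...,2]>110))).astype(np.uint8)
        m=cv2.morphologyEx(m,cv2.MORPH_CLOSE,np.ones((3,3)))
        for c in cv2.findContours(m,0,1)[0]:
            if cv2.pointPolygonTest(c,(230,185),False)>0:
                r=cv2.boxPoints(cv2.minAreaRect(c)); print(r.round(1).tolist()); print(np.array([cast(f,p,.02) for p in r]).round(4))
E
```

```text
top red [237. 172.] 5.1 [0.6116 0.0298]
top yellow [227. 205.] 5.1 [0.5156 0.0609]
top green [257.6 190.8] 5.2 [ 0.5547 -0.0284]
[[157.5, 221.3000030517578], [170.6999969482422, 132.5], [297.0, 151.1999969482422], [283.8999938964844, 240.0]]
[[ 0.4732  0.2621]
 [ 0.7358  0.2235]
 [ 0.6692 -0.1478]
 [ 0.4104 -0.0991]]
scene red [275.3 208.3] 5.4 [0.6146 0.0284]
scene yellow [257.7 185.3] 5.0 [0.5191 0.0595]
scene green [245.4 209.1] 5.5 [ 0.5582 -0.0289]
```

```bash
cat >> h.py <<'E'
def down(ang):  # tool y along world angle ang
    y=np.array([np.cos(ang),np.sin(ang),0]); z=np.array([0,0,-1.]); return R.from_matrix(np.c_[np.cross(y,z),y,z]).as_quat()
E
python3 - <<'E'
from h import *
a=np.radians(80)
for s in (a,a-np.pi):
    j=kinematics.ik([.53,.03,.33],down(s)); print(None if j is None else np.round(j,2))
q=[kinematics.ik([.53,.03,.33],down(s)) for s in (a,a-np.pi)]
i=min((i for i in (0,1) if q[i] is not None),key=lambda i:abs(q[i][5]))
env.close_gripper(); print(monitor.sense()["clock"])
env.reach([.53,.03,.33],down([a,a-np.pi][i])); s=monitor.sense(); print(i,s["clock"],s["position"],s["finger_gap"])
f=eyes.grab_frame("wrist"); cv2.imwrite("pics/w0.png",f["frame"][...,::-1]); print(f["mtx"].tolist(),f["k1"],f["view"].round(3).tolist())
E
```

```text
[-0.16  0.28  1.29 -0.    1.57 -1.56]
[-0.16  0.28  1.29 -0.    1.57  1.58]
0.9667
0 2.9417 [0.52989155 0.03074366 0.32991431] -0.0024331221606561674
[[306.1162357114813, 0.0, 257.7153856354628], [0.0, 306.1162357114813, 187.9561663654545], [0.0, 0.0, 1.0]] -0.041593465913235796 [[0.172, 0.985, 0.001, -0.121], [0.936, -0.163, 0.311, -0.561], [0.307, -0.053, -0.95, 0.313], [0.0, 0.0, 0.0, 1.0]]
```

View pics/w0.png

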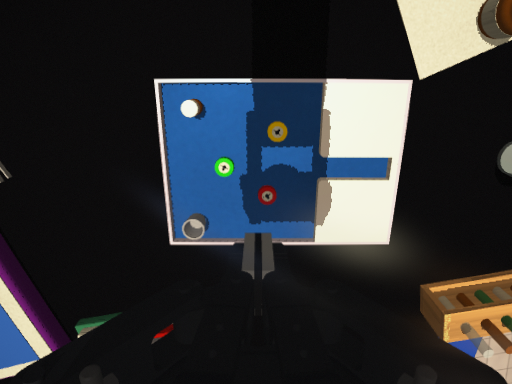

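The wrist view shows the whole tray: outer corners near (154,79), (411,80), (390,244) and (170,244). The slot runs from about (320,168) to (390,168). Yellow is at (278,132), green at (224,168), red at (267,196), vial at (191,108) and cup at (194,227).

Run:
```python
from h import *
f=eyes.grab_frame("wrist"); im=f["frame"]
h=cv2.cvtColor(im,cv2.COLOR_RGB2HSV)
white=((h[...,1]<70)&(h[...,2]>90)); blue=(h[...,0]>95)&(h[...,0]<125)&(h[...,1]>120)&(h[...,2]>40)
m=(white|blue).astype(np.uint8); m[225:,238:282]=0; m[262:]=0
m=cv2.morphologyEx(m,cv2.MORPH_OPEN,np.ones((2,2)))
for c in cv2.findContours(m,0,1)[0]:
    if cv2.pointPolygonTest(c,(300,110),False)>0:
        hu=cv2.convexHull(c); 
        for e in (4,6,8,12):
            q=cv2.approxPolyDP(hu,e,True)[:,0]
            if len(q)==4: break
        P=np.array([cast(f,p,.02) for p in q]); print(q.tolist(),P.round(4).tolist(),np.linalg.norm(P-np.roll(P,-1,0),axis=1).round(4))
# slot: blue inside
s=blue[150:190,315:400]; 
for col in (335,350,365,380):
    r=np.where(blue[145:195,col])[0]+145; print(col,r.min(),r.max(),[cast(f,(col,v),z).round(4).tolist() for v,z in((r.min()-.5,.006),(r.max()+.5,.02))])
r=np.where(blue[168,320:420])[0]+320; print("end",r.max(),cast(f,(r.max()+.5,168),.006))
for row in (100,115,130,145,195,210,225):
    r=np.where(~blue[row,300:345])[0]+300; print(row,r.min())
for d in HUE:
    for c,r in disc(f,d)[:1]: print(d,np.round(c,1),round(r,1),cast(f,c,.018).round(4))
cv2.imwrite("pics/w1.png",cv2.resize(im[60:260,140:420],None,fx=2.8,fy=2.8,interpolation=cv2.INTER_CUBIC)[...,::-1])
```

```text
[[155, 80], [413, 81], [389, 245], [171, 245]] [[0.4136, -0.0953], [0.4764, 0.2631], [0.7319, 0.2183], [0.669, -0.1396]] [0.3639 0.2595 0.3634 0.2593]
335 158 176 [[0.5715, 0.1456], [0.5976, 0.1397]]
350 158 176 [[0.5755, 0.1688], [0.6016, 0.1626]]
365 158 176 [[0.5795, 0.192], [0.6056, 0.1856]]
380 158 176 [[0.5835, 0.2154], [0.6096, 0.2087]]
end 386 [0.60225524 0.22475283]
100 322
115 321
130 320
145 319
195 316
210 315
225 314
red [266.5 194.4] 9.7 [0.609 0.031]
yellow [276.9 131. ] 10.2 [0.5141 0.0623]
green [223.8 166.5] 9.9 [ 0.5533 -0.0258]
```

View pics/w1.png

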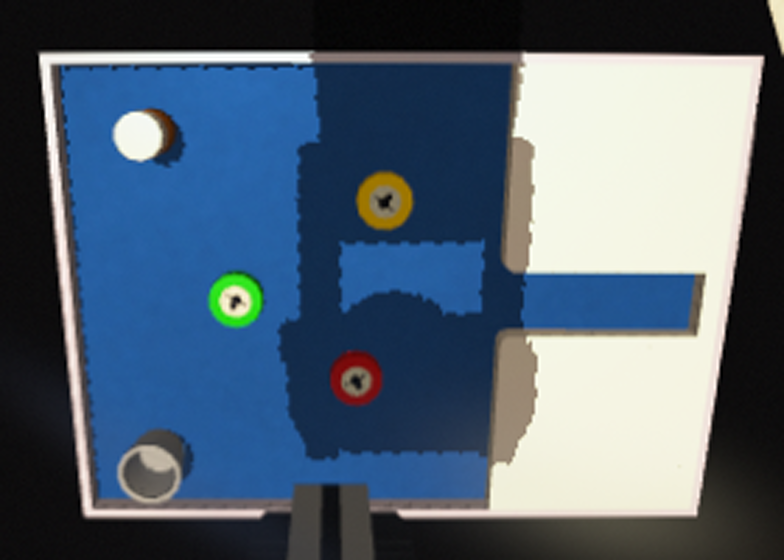

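```bash
cat >> h.py <<'E'
PHI=np.radians(80.05); U=np.array([np.cos(PHI),np.sin(PHI)]); V_=np.array([-U[1],U[0]]); G=np.array([.583,.1178])
def W(t): return G+t[0]*U+t[1]*V_          # tray -> world (m)
def T(p): d=np.asarray(p)-G; return np.array([d@U,d@V_])
def look(name,save=None,view="wrist"):
    f=eyes.grab_frame(view)
    if save: cv2.imwrite(save,f["frame"][...,::-1])
    out=[]
    for c,r in disc(f,name):
        t=T(cast(f,c,.018)); z=np.linalg.norm(cast(f,(c[0]+r,c[1]),.018)-cast(f,c,.018))
        if -.24<t[0]<.12 and abs(t[1])<.13 and .010<z<.020: out.append((t,z))
    return out
def push(p,w,t=.0145,clear=.009,v=.07,zt=.011,hi=.07,adj=0):
    """push disc at p to w (tray frame)"""
    p,w=np.array(p),np.array(w); d=(w-p)/np.linalg.norm(w-p); a=PHI+np.arctan2(d[1],d[0]); o=down(a)
    s=p-d*(.015+t+clear); e=w-d*(.015+t)
    env.reach([*W(s),hi],o)
    env.movel([*W(s),zt],velocity=.12,guard=8)
    g=env.movel([*W(e),zt],velocity=v,guard=20)
    st=monitor.sense(); print("push end",T(st["position"][:2]).round(4),g,np.round(st["contact_force"],1),"t",round(st["clock"],1))
    env.movel([*W(e-d*.004),zt],velocity=.05); env.movel([*W(e-d*.004),hi],velocity=.15)
E
python3 - <<'E'
from h import *
f=eyes.grab_frame("wrist")
for c in(335,365): print(T(cast(f,(c,157.5),.02)).round(4),T(cast(f,(c,176.5),.006)).round(4))
print("end",T(cast(f,(386.5,168),.006)))
D={d:look(d) for d in HUE}; print(D)
red=D["red"][0][0]
push(red,[-.045,0])
print(look("red","pics/r1.png"),monitor.sense()["clock"])
E
```

```text
[0.0217 0.0191] [ 0.0278 -0.0147]
[0.0674 0.0193] [ 0.0758 -0.0146]
end [ 0.10862092 -0.00051924]
{'red': [(array([-0.08056125, -0.0408649 ]), np.float64(0.015011922479871239))], 'yellow': [(array([-0.06669942,  0.05818795]), np.float64(0.015026080880028768))], 'green': [(array([-0.14633873,  0.00439407]), np.float64(0.015087301452511283))]}
push end [-0.0641 -0.0224] False [1.1 0.6 7. ] t 6.0
[(array([-0.04926307, -0.00298105]), np.float64(0.015138439212587737))] 6.8667
```

View pics/r1.png

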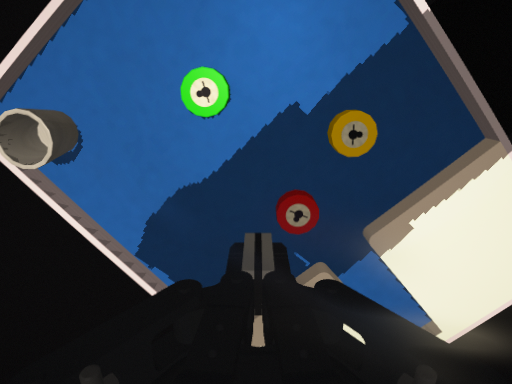

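The picture shows red at (297,213), now just left of the gate, short of target by the finger-thickness error. Yellow is at (353,133) and green at (205,92), both untouched. Next I'll line up behind red, recheck the gate from near, and check the free-air force.

Run:
```python
from h import *
s=monitor.sense(); print(s["position"],np.round(s["contact_force"],1))
env.reach([*W([-.049-.036,-.002]),.07],down(PHI))
s=monitor.sense(); print(s["position"],np.round(s["contact_force"],1),s["clock"])
print(look("red"))
f=eyes.grab_frame("wrist"); cv2.imwrite("pics/g1.png",f["frame"][...,::-1]); np.savez("g1.npz",**f)
```

```text
[0.59542835 0.04758292 0.0685871 ] [ 0.6 -0.9 -0.2]
[0.57008536 0.03379386 0.06938474] [-0.6 -0.6  0.3] 7.675
[(array([-0.04783489, -0.00170851]), np.float64(0.015253247202379283))]
```

View pics/g1.png

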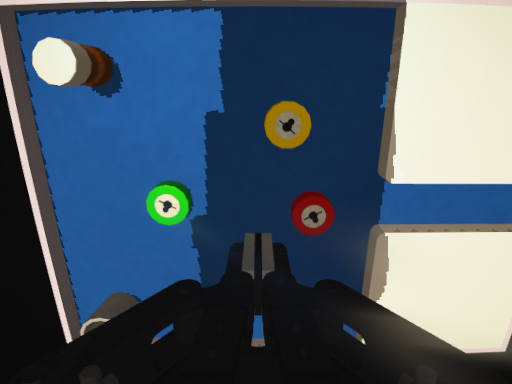

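The near view shows red at (313,214), yellow at (288,125), green at (168,205), and the slot's edges at rows of about 184 and 225 to the right of column 400. I'll measure the slot centre from these.

Run:
```python
from h import *
f=dict(np.load("g1.npz")); f["k1"]=float(f["k1"])
h=cv2.cvtColor(f["frame"],cv2.COLOR_RGB2HSV)
for c in (420,450,480,505):
    col=f["frame"][170:245,c].astype(int); b=np.where((h[170:245,c,0]>95)&(h[170:245,c,0]<125)&(h[170:245,c,1]>110))[0]+170
    w=np.where((h[200:245,c,1]<70)&(h[200:245,c,2]>150))[0]+200
    print(c,b.min(),b.max(),w.min(),[T(cast(f,p,z)).round(4).tolist() for p,z in(((c,b.min()-.5),.02),((c,b.max()+.5),.006),((c,w.min()-.5),.02))])
# front face: top edge of the rack lip at z=.02 on the y>0 side, floor line
for r in(60,100,140):
    w=np.where((h[r,360:,1]<70)&(h[r,360:,2]>60))[0]+360; b=np.where((h[r,300:,0]>95)&(h[r,300:,0]<125)&(h[r,300:,1]>110))[0]+300
    print(r,b.max(),T(cast(f,(b.max()+.5,r),.006)).round(4))
```

```text
420 184 223 232 [[0.0225, 0.0202], [0.0357, -0.0153], [0.0285, -0.015]]
450 184 223 232 [[0.043, 0.0202], [0.0588, -0.0154], [0.0503, -0.0151]]
480 184 223 232 [[0.0639, 0.0203], [0.0823, -0.0155], [0.0724, -0.0152]]
505 184 223 232 [[0.0817, 0.0204], [0.1023, -0.0156], [0.0912, -0.0154]]
60 390 [-0.0017  0.0972]
100 385 [-0.0019  0.0727]
140 380 [-0.0021  0.0466]
```

```bash
cat >> h.py <<'E'
G=G-.0019*U+.00245*V_
E
sed -i 's/t=.0145,clear/t=.010,clear/; s/zt=.011/zt=.0135/; s/"push end",/"push end",st["position"][2].round(4),/' h.py
python3 - <<'E'
from h import *
p=look("red")[0][0]; print(p)
push(p,[.030,.0005])
print(look("red","pics/r2.png"),look("yellow"),look("green"),monitor.sense()["clock"])
E
```

```text
[-0.04590892 -0.00418439]
push end 0.0135 [ 0.0047 -0.0011] False [ 0.3 -0.1  0.2] t 10.1
[(array([0.02622696, 0.00063926]), np.float64(0.015161647784590802))] [(array([-0.06304225,  0.05603216]), np.float64(0.015838972984878213))] [(array([-0.14217429,  0.00380539]), np.float64(0.016657112312048375))] 10.9917
```

View pics/r2.png

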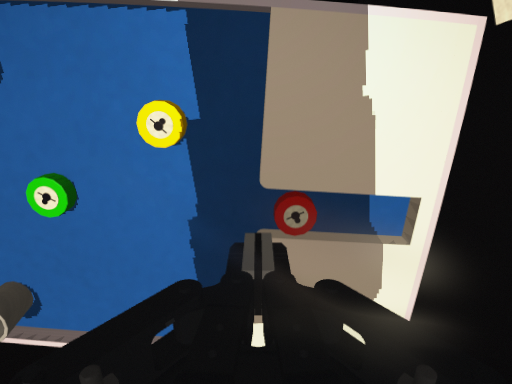

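Red is in the slot at (295,214), about 26 mm past the gate. Yellow (162,124) and green (50,195) are untouched. Next is yellow.

```bash
sed -i 's/t=.010,clear/t=.0075,clear/' h.py
python3 - <<'E'
from h import *
push([-.064,.0558],[-.046,0])
p=look("yellow"); print(p,look("green"),monitor.sense()["clock"])
env.reach([*W(p[0][0]-[.037,0]),.07],down(PHI)); p=look("yellow","pics/y1.png"); print(p)
p=p[0][0]
if abs(p[1])<.007 and -.07<p[0]<-.025:
    push(p,[.028,.0005]); print(look("yellow","pics/y2.png"),look("red"),look("green"),monitor.sense()["clock"])
E
```

```text
push end 0.0134 [-0.053   0.0217] False [ 0.4  0.6 -0.2] t 13.8
[(array([-0.0450005 ,  0.00297845]), np.float64(0.015145607762672026))] [] 14.7083
[(array([-0.04842443,  0.00410509]), np.float64(0.015441099076691698))]
push end 0.0135 [0.0052 0.0015] False [ 1.1  0.1 -0.3] t 18.2
[(array([0.02646507, 0.00131169]), np.float64(0.015119036106378434))] [(array([ 0.05567593, -0.00053842]), np.float64(0.015588175714906253))] [(array([-0.14124883,  0.00431602]), np.float64(0.016691383688185492))] 19.125
```

View pics/y2.png

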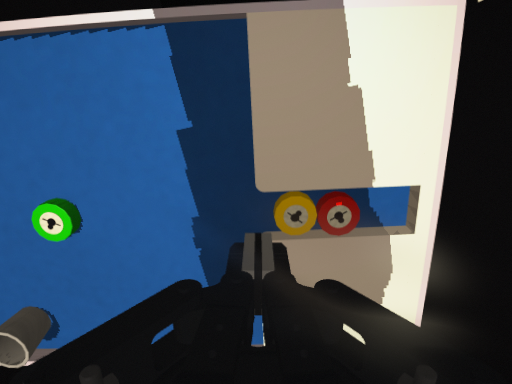

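Yellow is at (295,214) and red at (339,214), in a row in the slot. Green (54,221) is untouched. Next is green, in two stages.

Run:
```python
from h import *
env.reach([*W([-.18,.002]),.07],down(PHI)); p=look("green"); print(p)
push(p[0][0],[-.055,.0])
p=look("green"); print(p,monitor.sense()["clock"]); p=p[0][0]
if abs(p[1])<.007 and -.08<p[0]<-.025:
    push(p,[.027,.0005]); print(look("green","pics/n2.png"),look("yellow"),look("red"),monitor.sense()["clock"])
```

```text
[(array([-0.14587059,  0.00353216]), np.float64(0.015384117651088566))]
push end 0.0135 [-0.0778  0.0009] False [-0.  -0.3  0.7] t 22.4
[(array([-0.05651636,  0.00039604]), np.float64(0.015233299258226085))] 23.2083
push end 0.0135 [0.0042 0.0004] False [-0.7  0.4 -0.3] t 25.6
[(array([0.02547918, 0.00087635]), np.float64(0.015231563651047542))] [(array([0.05436667, 0.00183036]), np.float64(0.015325995485050831))] [(array([ 0.08389363, -0.00015076]), np.float64(0.015910667805922242))] 26.4833
```

View pics/n2.png

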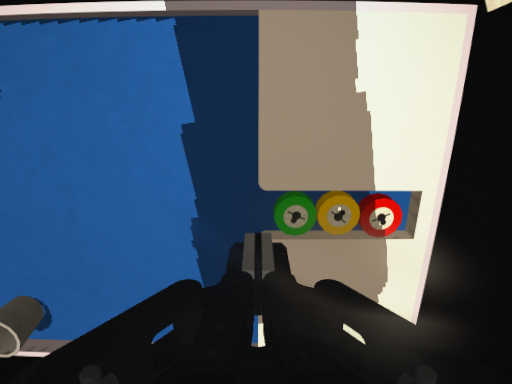

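The slot holds green (296,214), yellow (338,213) and red (380,216), all flat in a row. Green's centre is about 25 mm inside the gate. I'll lift clear, check the vial and cup from above, and hand in.

Run:
```python
from h import *
p=monitor.sense()["position"]; env.movel([p[0],p[1],.2]); env.reach([.45,.03,.33],down(PHI))
f=eyes.grab_frame("top"); cv2.imwrite("pics/t9.png",cv2.resize(f["frame"][110:260,130:330],None,fx=3,fy=3)[...,::-1])
```

```text
(no output)
```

View pics/t9.png

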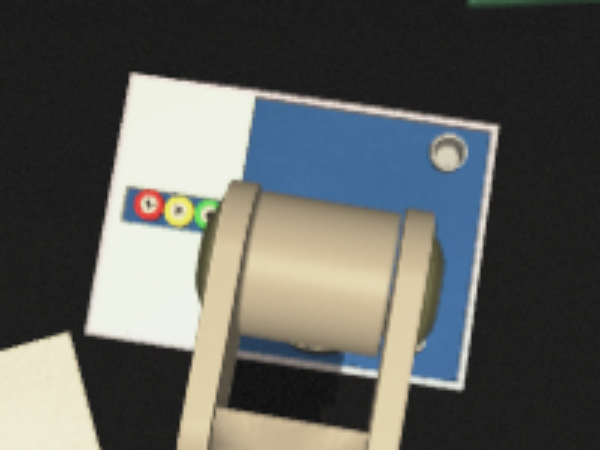

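The crop shows red (148,204), yellow (179,210) and green (208,213) in the slot. The cup at (449,152) is where it stood, and the arm partly hides the vial, which the fingers never came near.

```bash
python3 -c "
from bench import job,monitor
print(monitor.sense()['clock']); print(job.hand_in())"
```

```text
28.375
the job is handed in; nothing more can be done
None
```

I pushed red, then yellow, then green through the gate and handed the job in at 28.4 s of the 64 s; they lie flat in a row with green's centre about 25 mm inside the gate, though the arm hid the vial in the last picture.

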